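# Hold the film dispenser open for re-threading

### The arm

A 6-joint arm with a two-finger parallel gripper is mounted at the origin on a cart in front of the work surface, level with it; the furniture and walls round the work are solid. World frame = base frame: x ahead of the robot, y to its left, z up, the work surface at z = 0. Lengths are in m, angles in rad, forces in N, time in s.
With the tool pointing down it reaches from about 0.375 to 0.9 m from the base axis. Payload 3.1 kg.
Tool frame: the origin (TCP) lies between the finger pads; the fingertips stand 22 mm ahead of it and the grasp point (between the pads) lies 3 mm ahead of it; z points along the fingers, y is the line along which they close (so a half turn about z gives the same grasp; the last joint's range is limited). The gripper opens to 87 mm and grips with 3 to 60 N. Pads are 19 mm wide; open, the fingers measure 117 mm over their backs; the gripper's body (75 mm by 190 mm) begins 51 mm behind the grasp point.
Start: joints at [-1.28, 0.527, 1.433, -0, 1.181, -0.178], TCP at [0.282, -0.558, 0.245] pointing down, gripper open.
Joint ranges: [-3.08, 3.08], [-0.75, 2.2], [0.22, 2.44], [-1.43, 4.57], [0, 2.65], [-2.85, 2.85]. Speed limits (rad/s): [2.79, 2.79, 3.14, 3.14, 3.14, 3.14].

### API

Orientations are given as a unit quaternion [x, y, z, w].
In Python, from rig import robot gives the robot as it stands.
- The arm moves only by the tool move_arm, never from a script. Its argument "series" is text: rows parted by semicolons, each of 6 numbers parted by spaces: the shift along the tool's x, y, z in mm, then the turn, a rotation vector about the tool's x, y, z in degrees. In form: dx dy dz ax ay az; .... A call has 1 to 8 rows; each row is the pose to reach, as a shift and turn from the pose commanded when the call began, along the tool's axes at that moment; what a row does not reach only later rows make up. A row lasts 1/12 s, in which the tool goes at most 41.7 mm and 7.16 degrees, less where a joint would pass 70% of its speed; a pose out of reach is approached as far as the arm can. A call with a gripper value outside its range is refused whole. "jaw" is the opening, from 0 (shut) to 1 (fully open), set as the call begins (left out, the last holds). The fingers move at their own pace and stop on an object; "newtons" is the grip in N (left out, the last holds). Time passes only in rows, so rows that repeat a pose let the fingers close. It gives the time, the measured TCP pose, the force, the opening and the grip force at its end, in the units of the state.
- robot.get_obs(): the state, without advancing time (a new reading comes with each control period).
- robot.camera(name): name is "scene" or "top" or "wrist"; returns a dict with "img" (480x640x3 uint8, red, green, blue), "mtx" (3x3 intrinsics, pixels), "world_to_cam" (4x4, takes a point from world to camera coordinates). Camera axes: x right, y down, z forward; pixel columns grow to the right and rows downward; lengths in m; the calibration is good to about 2 mm. A picture is of the moment at which its call begins. There is no depth.
- robot.hand_in(): hands the job in; it is judged then, once.
Trained networks look in a picture, given as the dict that the camera call returned (one of the last four; its "shot" number tells which), for a name from the list of things; names that differ only in an ending like _2 or _b are one class to them, and where a whole thing is asked for, a point or a joint stands for the part that bears it (a point fixed in the world has none). Each returns a list of dicts, best first, with "p" (0 to 1); they miss things now and then, are a little off and sometimes report something else, mostly with a low value. They report only what shows in the picture. A call takes as long as a camera call. They do not tell look-alikes from the thing itself.
- robot.search_frame(picture, thing): "xyz" ([x, y, z] in m, in world coordinates, good to about 4 mm: the middle of the surface that is visible of it).
- robot.tip_of(picture, thing): "xyz" ([x, y, z] in m, in world coordinates, good to about 4 mm: a listed point, or the origin of a listed thing).
The state is a dict: "time": time; "q": joint angles; "joint_velocities": joint speeds; "joint_torque": joint torques, N m; "position": TCP position; "tool_rot": TCP orientation; "ft_force": force on the tool from outside, world axes, zero at the start; "moment": the same for the moment, N m; "grip_width": finger opening in m; "grip_force": force on a finger pad.
Only numpy, scipy, OpenCV 4.12 (cv2) and the standard library are available. Lean on these libraries where they do the work, as an engineer would, in place of code of your own. Each camera call takes 0.05 s, during which the arm holds its last target. There are 200 camera calls.

### The job

The cling film has slipped back onto its roll and I need both hands to find its end. Take the red marker off the dispenser's lid and lay it on the table beside the roll of blue tape, and slide the cutter fully home to the right-hand end of its rail so that I do not catch my fingers on it. Then lift the spring-closing lid by its steel handle to 60 degrees, never swinging it far past that, and finish while still holding it there by the handle; leave everything else where it stands.

Things in the scene. Friction and masses are not known exactly. Their poses are not given: they have to be found in the camera images.
- film_dispenser: White film-wrap dispenser, fixed, 97 (x) x 350 (y) x 65 (z) mm. Origin: centre of its underside. Its front (rail, cutter) faces its own -x, towards the robot; +y is its left end, -y its right end. The lid is the whole top (top face at z = 65 mm), hinged along the back; shut, its front lip hangs at x = -40, z = 56 to 65 mm; front wall x = -36, rail x = -39, z = 41 to 46 mm.
- lid_hinge (a point): The middle of the lid's hinge line, at [49.5, 0, 64] mm in the dispenser's frame, with the dispenser's orientation. The hinge axis is the dispenser's +y.
- film_dispenser_lid (a joint): Lid angle in rad: 0 shut, grows as the front edge rises up and back, stop at 1.745. A torsion spring in the hinge (with the lid's weight about 0.17 N m) pulls it shut from every angle: it does not stay open by itself. 60 degrees is 1.047.
- lid_handle: Steel bow handle on the lid: a round bar 8 mm thick and 60 mm long over the leg centres, running along the dispenser's y, on two 8 mm legs at y = +-30 mm. Origin: on the lid's top face between the legs, which with the lid shut is [-22, 0, 65] mm in the dispenser's frame. The handle turns with the lid.
- handle_bar (a point): Middle of the handle's bar, on its axis, 34 mm above the lid's top face (30 mm free under the bar); axes turn with the lid: y along the bar, z away from the lid.
- film_dispenser_cutter (a joint): Cutter position along its rail in m: 0 at the left-hand end (dispenser's +y), 0.28 at the right-hand end, which is home. About 1 N moves it; it stays where it is left.
- cutter_grip (a point): Centre of the cutter, a small dark green block 9.5 (x) x 30 (y) x 11.5 (z) mm that stands out from the rail on the dispenser's front; axes as the dispenser's. It stands about 8 mm farther forward than the lid's lip and its top is 15 mm lower than the lid's top face, so it can be pinched across its 30 mm from above, or pushed sideways.
- red_marker: Red marker pen, 132 x 14 x 14 mm, about 15 g, lying along the lid at the left of the handle. Origin: centre of its underside; x along the pen, z up. It does not roll.
- tape_roll: Roll of blue label tape lying flat on the table, 96 mm across, 24 mm high, loose. Origin: centre of its underside.
- short_tin: Tin with a silvery top, 75 mm across, 58 mm high, behind the dispenser. Leave alone.
- bottle: Bottle with a green cap, 50 x 82 x 190 mm; at the right. Leave alone.
- green_spice: Spice jar with a green cap, 41 mm across, 103 mm high; at the right. Leave alone.
- white_spice: Spice jar with a white cap, 41 mm across, 107 mm high; at the right. Leave alone.
- mill: Grey pepper mill, 44 mm across, 90 mm high; at the right. Leave alone.
There are look-alikes about, which are no part of the job. Leave any pink look-alike of the tape_roll alone.

How it is judged:
By the outcome, as a careful person would: the job done as asked, in the order asked, and still so for the second after the job is handed in, while the arm keeps its last pose, push and grip.
It also fails if it takes over 64 s, if anything falls off the work surface, if the arm or the gripper's body presses on something with over 40 N, if the wrist force passes 120 N, or if a joint passes its speed limit or range.

## Working session

There is one attempt and no reset: what is moved stays moved. The work goes in short steps, Python scripts to look and compute and a tool call to move; the robot and the scene stay as the last step left them, time stands still between calls to the robot, and variables do not carry over. Pictures are saved under pics/ and viewed, at most 10 in all, crops included, and the job is handed in when it is done.

Besides the shell and the picture viewer there is one more tool, called after "Request:" as name(argument=value, ...), one argument or row to a line, values as JSON. move_arm: Moves the arm, as the interface text tells. Its arguments: {"type":"object","properties":{"series":{"type":"string"},"jaw":{"type":"number"},"newtons":{"type":"number"}},"required":["series"]}

```bash
mkdir -p pics; ls
cat > h.py <<'E'
from rig import robot
import numpy as np, cv2
from scipy.spatial.transform import Rotation as R
def shot(n,f=None):
    c=robot.camera(n)
    if f: cv2.imwrite('pics/'+f,c['img'][:,:,::-1])
    return c
def px(c,p):
    v=c['world_to_cam']@np.r_[p,1]; u=c['mtx']@v[:3]; return (u[:2]/u[2]).round(0)
def ray(c,u,z):
    W=np.linalg.inv(c['world_to_cam']); d=W[:3,:3]@np.linalg.inv(c['mtx'])@np.r_[u,1]; o=W[:3,3]
    return (o+d*(z-o[2])/d[2]).round(4)
E
python3 - <<'E'
from h import *
for n in ('scene','top'):
    c=shot(n,n+'1.png')
    for t in ['film_dispenser','lid_hinge','lid_handle','handle_bar','cutter_grip','red_marker','tape_roll']:
        for f in ('tip_of','search_frame'):
            try:
                for d in getattr(robot,f)(c,t)[:3]: print(n,t,f,round(d['p'],2),np.round(d['xyz'],4),px(c,d['xyz']))
            except Exception as e: print(n,t,f,e)
o=robot.get_obs(); print(o['time'],o['position'],o['tool_rot'],R.from_quat(o['tool_rot']).as_matrix().round(3))
E
```

```text
pics
scene film_dispenser tip_of 0.84 [ 0.5814  0.2784 -0.0026] [217. 317.]
scene film_dispenser search_frame 0.7 [0.559  0.2872 0.0685] [215. 306.]
scene lid_hinge tip_of 0.91 [0.6353 0.2731 0.0634] [207. 284.]
scene lid_hinge search_frame 0.86 [0.5643 0.2829 0.0656] [216. 304.]
scene lid_handle tip_of 0.51 [0.5593 0.2799 0.0612] [218. 306.]
scene lid_handle search_frame 0.58 [0.5578 0.2823 0.093 ] [217. 299.]
scene handle_bar tip_of 0.57 [0.5633 0.281  0.0996] [216. 295.]
scene handle_bar search_frame 0.52 [0.5625 0.2854 0.0951] [215. 297.]
scene cutter_grip tip_of 0.65 [0.5349 0.2815 0.0403] [223. 319.]
scene cutter_grip search_frame 0.55 [ 0.6439 -0.379   0.1389] [415. 176.]
scene cutter_grip search_frame 0.51 [0.5648 0.2839 0.0939] [215. 297.]
scene cutter_grip search_frame 0.5 [0.5346 0.2821 0.0526] [222. 316.]
scene red_marker tip_of 0.6 [0.6134 0.3828 0.0656] [169. 307.]
scene red_marker search_frame 0.53 [0.6104 0.3787 0.0754] [171. 305.]
scene tape_roll tip_of 0.89 [ 0.5007  0.0257 -0.0017] [320. 298.]
scene tape_roll tip_of 0.46 [0.636  0.2733 0.0604] [207. 285.]
scene tap
[... 992 characters left out ...]
earch_frame 0.78 [0.6045 0.3745 0.0756] [168. 260.]
top red_marker search_frame 0.52 [0.5836 0.268  0.066 ] [211. 266.]
top red_marker search_frame 0.31 [0.5579 0.2751 0.0997] [206. 274.]
top tape_roll tip_of 0.82 [ 0.4993  0.024  -0.0019] [311. 296.]
top tape_roll tip_of 0.56 [ 0.4652 -0.1717 -0.0037] [387. 304.]
top tape_roll search_frame 0.98 [ 0.4644 -0.1692  0.0212] [387. 303.]
top tape_roll search_frame 0.74 [0.5553 0.2769 0.1025] [205. 274.]
top tape_roll search_frame 0.67 [0.4993 0.0228 0.0226] [311. 295.]
1.5 [ 0.28241387 -0.55754073  0.244543  ] [ 9.72652374e-01  2.32265709e-01 -1.50013025e-05 -1.17801197e-05] [[ 0.892  0.452 -0.   ]
 [ 0.452 -0.892  0.   ]
 [-0.    -0.    -1.   ]]
```

View both.

View pics/scene1.png

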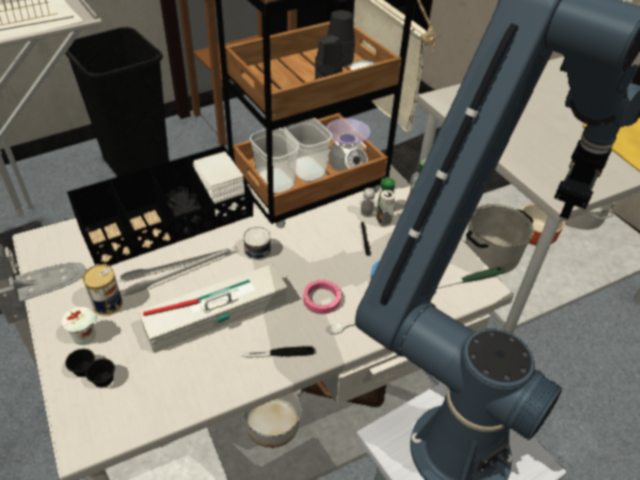

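View pics/top1.png

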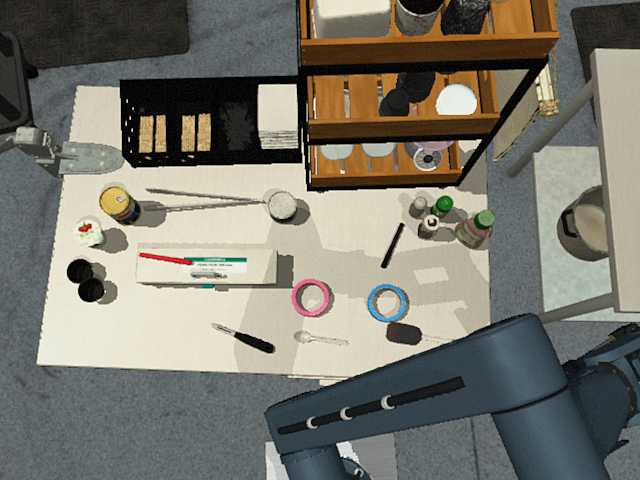

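Run:
```python
import cv2,numpy as np
a=cv2.imread('pics/top1.png')[200:340,130:340]; b=cv2.imread('pics/scene1.png')[240:380,130:340]
cv2.imwrite('pics/crop1.png',np.vstack([cv2.resize(x,None,fx=2.1*1.0,fy=2.1,interpolation=cv2.INTER_CUBIC) for x in (a,b)]))
```

```text
(no output)
```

View pics/crop1.png

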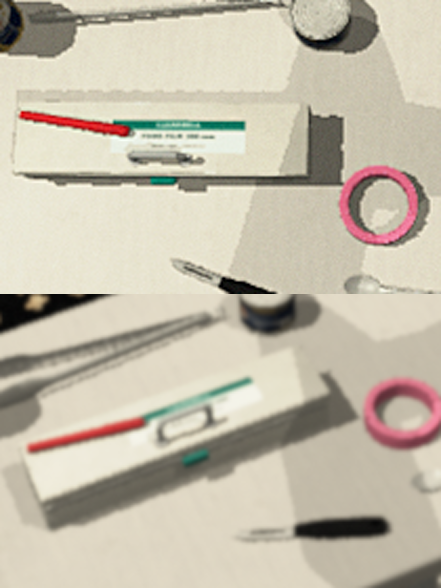

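The pictures show:
- **Rolls:** the blue roll is at top (387,303), world about (0.465,-0.17). The pink look-alike is at top (311,296).
- **Marker:** the red marker lies on the lid at top (166,259). The only things that could be mistaken for it are the black pen at (393,245) and the tongs, and neither is red.
- **Cutter:** the green cutter is at top (209,286), near the middle of the rail. The handle is at (207,275).

I choose the red marker on the lid and the gap between the blue and pink rolls. The crop confirms both.

```bash
cat >> h.py <<'E'
def go(p,yaw=None,tilt=0,base=None):
    """world TCP target (+ yaw of tool x in deg, tool down) -> row from the measured pose"""
    o=robot.get_obs(); Q=R.from_quat(o['tool_rot']); M=Q.as_matrix()
    d=M.T@(np.array(p)-o['position'])*1000
    a=np.zeros(3)
    if yaw is not None:
        T=R.from_euler('z',yaw,degrees=True)*R.from_euler('x',180+tilt,degrees=True)
        a=(Q.inv()*T).as_rotvec(degrees=True)
    print('row',d.round(1),a.round(2),'t',round(o['time'],2))
E
python3 - <<'E'
from h import *
c=shot('top')
f=lambda u,z:ray(c,np.array(u)/2.1+[130,200],z)
for u in [(308,105),(308,178),(13,173),(18,104)]: print('lid',f(u,.065))
a,b=f((20,114),.075),f((130,131),.075); print('marker',a,b,(a+b)/2, np.degrees(np.arctan2(*(b-a)[1::-1])))
print('rolls',ray(c,(387,303),.024),ray(c,(311,296),.024))
go([0.607,0.37,0.22],90)
E
```

```text
lid [0.6131 0.1019 0.065 ]
lid [0.5242 0.1064 0.065 ]
lid [0.5539 0.4562 0.065 ]
lid [0.6378 0.4506 0.065 ]
marker [0.623  0.4451 0.075 ] [0.5934 0.3144 0.075 ] [0.6082  0.37975 0.075  ] -102.76067928634282
rolls [ 0.465  -0.1696  0.024 ] [0.496  0.0229 0.024 ]
row [ 708.6 -680.8   24.6] [ -0.    -0.   -63.14] t 1.55
```

Request:
move_arm(
  series="709 -681 0 0 0 -50;709 -681 0 0 0 -50;709 -681 0 0 0 -50;709 -681 0 0 0 -50;709 -681 0 0 0 -50;709 -681 0 0 0 -50;709 -681 0 0 0 -50;709 -681 0 0 0 -50",
  jaw=0.5,
  newtons=10,
)

```text
time: 2.22
position: [0.3928, -0.2411, 0.2448]
tool_rot: [0.782, 0.623, 0.0, 0.0]
ft_force: [1.3, 0.4, 0.1]
grip_width: 0.0459
grip_force: 0.0
```

Run:
```python
from h import *
go([0.60,0.37,0.22],77)
```

```text
row [642.   65.2  24.7] [0.03 0.02 0.07] t 2.22
```

Request:
move_arm(
  series="642 65 20 0 0 0;642 65 20 0 0 0;642 65 20 0 0 0;642 65 20 0 0 0;642 65 20 0 0 0;642 65 20 0 0 0;642 65 20 0 0 0;642 65 20 0 0 0",
)

```text
time: 2.88
position: [0.501, 0.0744, 0.2345]
tool_rot: [0.783, 0.622, 0.0, 0.0]
ft_force: [0.9, -1.8, 0.0]
grip_width: 0.0439
grip_force: 0.0
```

Run:
```python
from h import *
go([0.60,0.37,0.22],77)
```

```text
row [310.3  29.3  14.5] [ 0.04 -0.   -0.12] t 2.88
```

Request:
move_arm(
  series="311 29 14 0 0 0;311 29 14 0 0 0;311 29 14 0 0 0;311 29 14 0 0 0;311 29 14 0 0 0;311 29 14 0 0 0;311 29 14 0 0 0;311 29 14 0 0 0",
)

```text
time: 3.55
position: [0.6002, 0.3735, 0.2199]
tool_rot: [0.782, 0.623, 0.002, -0.0]
ft_force: [0.4, 0.1, 1.2]
grip_width: 0.0435
grip_force: 0.0
```

Run:
```python
from h import *
c=shot('wrist','w1.png')
for t in ['red_marker','handle_bar','cutter_grip','lid_hinge','film_dispenser']:
    for d in robot.tip_of(c,t)[:2]: print(t,round(d['p'],2),np.round(d['xyz'],4),px(c,d['xyz']))
h=cv2.cvtColor(c['img'],cv2.COLOR_RGB2HSV)
for n,m,z in (('red',((h[...,0]<8)|(h[...,0]>172))&(h[...,1]>140)&(h[...,2]>70),.076),('green',(h[...,0]>70)&(h[...,0]<95)&(h[...,1]>120),.049)):
    k,l,s,_=cv2.connectedComponentsWithStats(m.astype(np.uint8))
    for i in range(1,k):
        if s[i,4]>150:
            ys,xs=np.where(l==i); (ctr,wh,_)=r=cv2.minAreaRect(np.c_[xs,ys].astype(np.float32)); print(n,s[i],ctr,wh); print([ray(c,q,z) for q in cv2.boxPoints(r)],ray(c,ctr,z))
go([0.608,0.375,0.10],77)
```

```text
handle_bar 0.89 [0.5657 0.2846 0.0984] [305. 357.]
handle_bar 0.22 [0.6089 0.3824 0.065 ] [331. 211.]
film_dispenser 0.65 [0.5819 0.2774 0.0027] [326. 304.]
red [ 325  123   18  176 2720] (333.5, 210.5) (17.0, 175.0)
[array([0.5893, 0.318 , 0.076 ]), array([0.6188, 0.4464, 0.076 ]), array([0.6303, 0.4437, 0.076 ]), array([0.6023, 0.315 , 0.076 ])] [0.6111 0.3848 0.076 ]
green [339 266  19  62 690] (345.7762451171875, 297.144287109375) (62.41360855102539, 13.789636611938477)
[array([0.6005, 0.3312, 0.049 ]), array([0.612 , 0.3304, 0.049 ]), array([0.608 , 0.2722, 0.049 ]), array([0.596 , 0.2729, 0.049 ])] [0.6042 0.3024 0.049 ]
green [350 365  18  37 384] (358.80810546875, 382.9513244628906) (38.21083068847656, 12.944893836975098)
[array([0.5933, 0.2361, 0.049 ]), array([0.605 , 0.2356, 0.049 ]), array([0.6024, 0.1947, 0.049 ]), array([0.5904, 0.1952, 0.049 ])] [0.5978 0.2157 0.049 ]
row [  9.8   7.  120. ] [-0.05  0.07 -0.19] t 3.85
```

View pics/w1.png

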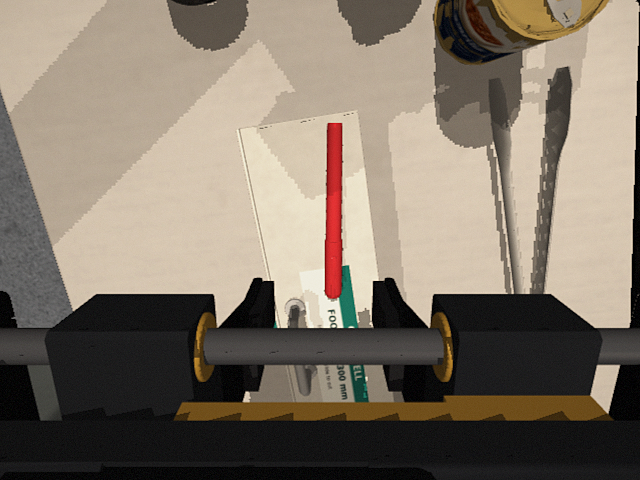

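The wrist view shows the red marker from (334,123) to (334,298), centred near (0.610,0.381) with its axis at about 77°. The handle is at (297,340). I will descend with the fingertips just above the lid and grip the marker.

Request:
move_arm(
  series="16 8 40 0 0 0;16 8 80 0 0 0;16 8 105 0 0 0;16 8 120 0 0 0;16 8 126 0 0 0;16 8 130 0 0 0;16 8 130 0 0 0;16 8 130 0 0 0",
)

```text
time: 4.52
position: [0.6121, 0.3821, 0.092]
tool_rot: [0.784, 0.621, 0.001, 0.0]
ft_force: [0.5, -0.0, 0.2]
grip_width: 0.0436
grip_force: 0.0
```

Request:
move_arm(
  series="0 0 0 0 0 0;0 0 0 0 0 0;0 0 0 0 0 0;0 0 0 0 0 0;0 0 0 0 0 0",
  jaw=0,
  newtons=12,
)

```text
time: 4.93
position: [0.611, 0.3824, 0.0907]
tool_rot: [0.783, 0.622, 0.0, 0.0]
ft_force: [-0.9, 0.4, -0.4]
grip_width: 0.0183
grip_force: 0.0
```

Request:
move_arm(
  series="0 0 0 0 0 0;0 0 0 0 0 0;0 0 0 0 0 0;0 0 0 0 0 0",
)

```text
time: 5.27
position: [0.611, 0.3824, 0.0904]
tool_rot: [0.783, 0.622, 0.0, -0.0]
ft_force: [-0.7, 1.1, 1.9]
grip_width: 0.0133
grip_force: 12.0
```

Request:
move_arm(
  series="0 0 -20 0 0 0;0 0 -50 0 0 0;0 0 -80 0 0 0;0 0 -80 0 0 0",
)

```text
time: 5.6
position: [0.6147, 0.384, 0.1772]
tool_rot: [0.783, 0.622, 0.006, 0.002]
ft_force: [1.1, 0.6, 1.5]
grip_width: 0.0136
grip_force: 12.0
```

Run:
```python
from h import *
print(robot.get_obs()['grip_width'])
go([0.465,-0.078,0.17],0); go([0.465,-0.078,0.17],180)
```

```text
0.013571404698140166
row [-484.   -40.9    3.1] [ 0.2  -0.77 76.87] t 5.6
row [-484.   -40.9    3.1] [   0.82    0.22 -103.13] t 5.6
```

Request:
move_arm(
  series="-484 -26 0 0 0 77;-484 -26 0 0 0 77;-484 -26 0 0 0 77;-484 -26 0 0 0 77;-484 -26 0 0 0 77;-484 -26 0 0 0 77;-484 -26 0 0 0 77;-484 -26 0 0 0 77",
)

```text
time: 6.27
position: [0.517, 0.0606, 0.1701]
tool_rot: [0.986, 0.167, 0.0, 0.0]
ft_force: [0.2, -0.2, -1.1]
grip_width: 0.0135
grip_force: 12.0
```

Run:
```python
from h import *
go([0.48,-0.078,0.15],0)
```

```text
row [-80.6 118.7  20.1] [ 1.000e-02 -1.000e-02  1.925e+01] t 6.27
```

Request:
move_arm(
  series="-81 119 10 0 0 19;-81 119 15 0 0 19;-81 119 20 0 0 19;-81 119 20 0 0 19;-81 119 20 0 0 19;-81 119 20 0 0 19;-81 119 20 0 0 19",
)

```text
time: 6.85
position: [0.4815, -0.0765, 0.1502]
tool_rot: [1.0, 0.005, 0.0, -0.0]
ft_force: [-0.1, 0.5, -0.0]
grip_width: 0.0139
grip_force: 12.0
```

Run:
```python
from h import *
c=shot('wrist','w2.png')
for d in robot.tip_of(c,'tape_roll')[:2]: print(round(d['p'],2),np.round(d['xyz'],4),px(c,d['xyz']))
go([0.48,-0.078,0.027],0)
```

```text
row [ -1.8   2.2 123.4] [-0.   -0.02  0.68] t 6.95
```

View pics/w2.png

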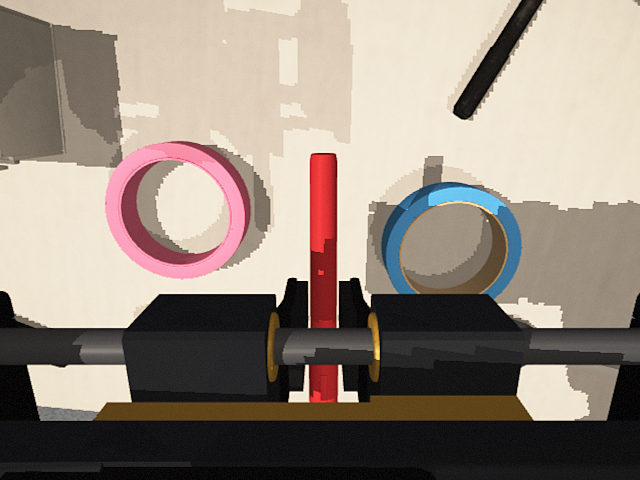

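The wrist view shows the marker held straight at (323,270), between the blue roll at (452,245) and the pink one at (178,210). I will lower it a little nearer to the blue roll.

Request:
move_arm(
  series="-2 8 40 0 0 1;-2 8 80 0 0 1;-2 8 105 0 0 1;-2 8 117 0 0 1;-2 8 122 0 0 1;-2 8 124 0 0 1;-2 8 124 0 0 1;-2 8 124 0 0 1",
)

```text
time: 7.62
position: [0.4803, -0.0848, 0.0271]
tool_rot: [1.0, -0.003, 0.001, 0.0]
ft_force: [-0.6, -0.4, 0.1]
grip_width: 0.0134
grip_force: 12.0
```

Request:
move_arm(
  series="0 0 0 0 0 0;0 0 0 0 0 0;0 0 0 0 0 0;0 0 0 0 0 0",
  jaw=0.3,
)

```text
time: 7.95
position: [0.4798, -0.0852, 0.0268]
tool_rot: [1.0, -0.004, 0.001, 0.0]
ft_force: [-0.5, 0.7, -0.2]
grip_width: 0.0249
grip_force: 0.0
```

Request:
move_arm(
  series="0 0 -15 0 0 0;0 0 -50 0 0 0;0 0 -90 0 0 0;0 0 -130 0 0 0;0 0 -140 0 0 0;0 0 -140 0 0 0",
)

```text
time: 8.45
position: [0.4816, -0.086, 0.1698]
tool_rot: [1.0, -0.004, 0.004, 0.002]
ft_force: [-0.2, -0.6, -0.4]
grip_width: 0.0258
grip_force: 0.0
```

Run:
```python
from h import *
c=shot('wrist')
for t in ('tape_roll','red_marker'):
  for f in (robot.tip_of,robot.search_frame):
    for d in f(c,t)[:2]: print(t,round(d['p'],2),np.round(d['xyz'],4),px(c,d['xyz']))
go([0.515,0.285+.0,0.17],85.5)
```

```text
tape_roll 0.8 [ 0.4717 -0.1735  0.0216] [437. 240.]
tape_roll 0.73 [0.495  0.0309 0.0198] [166. 212.]
red_marker 0.55 [ 0.4803 -0.0868  0.0008] [323. 223.]
red_marker 0.97 [ 0.477  -0.0866  0.0108] [323. 230.]
row [  33.9 -369.9   -4.9] [ -0.22   0.1  -85.94] t 8.7
```

Request:
move_arm(
  series="48 -276 -50 0 0 -86;48 -276 -50 0 0 -86;48 -276 -50 0 0 -86;48 -276 -50 0 0 -86;48 -276 -50 0 0 -86;48 -276 -50 0 0 -86;48 -276 -50 0 0 -86;48 -276 -50 0 0 -86",
  jaw=0,
)

```text
time: 9.37
position: [0.5306, 0.1965, 0.2157]
tool_rot: [0.877, 0.481, 0.001, -0.001]
ft_force: [-0.6, -0.3, -0.6]
grip_width: 0.0005
grip_force: 0.0
```

Run:
```python
from h import *
go([0.53,0.19,0.22],85.5)
```

```text
row [-5.8  3.  -4.3] [  0.04  -0.19 -27.97] t 9.37
```

Request:
move_arm(
  series="-6 3 -4 0 0 -28;-6 3 -4 0 0 -28;-6 3 -4 0 0 -28;-6 3 -4 0 0 -28;-6 3 -4 0 0 -28;-6 3 -4 0 0 -28",
)

```text
time: 9.87
position: [0.5281, 0.1837, 0.2186]
tool_rot: [0.739, 0.674, -0.001, -0.001]
ft_force: [-0.7, -0.4, 0.2]
grip_width: 0.0005
grip_force: 0.0
```

Run:
```python
from h import *
c=shot('wrist','w3.png')
for t in ['handle_bar','lid_handle','cutter_grip','lid_hinge','film_dispenser']:
    for d in robot.tip_of(c,t)[:2]: print(t,round(d['p'],2),np.round(d['xyz'],4),px(c,d['xyz']))
go([0.53,0.31,0.12],85.5)
```

```text
handle_bar 0.97 [0.5615 0.2833 0.0965] [362.  77.]
lid_handle 0.62 [0.5617 0.2799 0.0685] [359.  86.]
cutter_grip 0.78 [0.5341 0.2829 0.046 ] [319.  88.]
lid_hinge 0.77 [0.6334 0.2759 0.067 ] [464.  82.]
film_dispenser 0.7 [ 5.820e-01  2.757e-01 -1.000e-04] [376.  95.]
row [125.8 -10.2 100. ] [-0.02  0.   -0.69] t 10.17
```

View pics/w3.png

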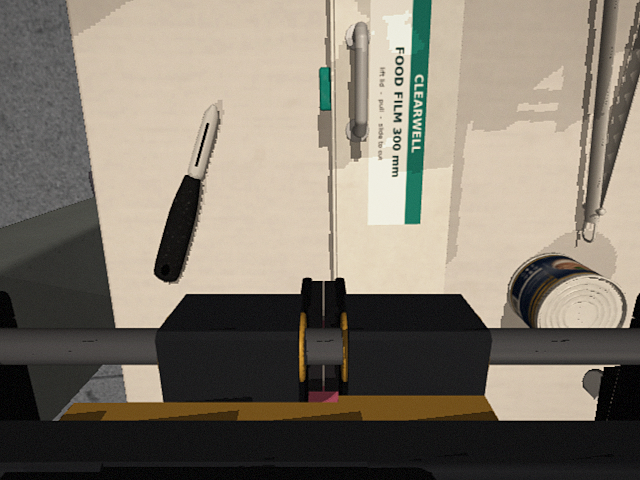

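The wrist view shows the cutter at columns 319–331, rows 67–111. The lid lip runs along column 330–336 and the handle bar is at column 361, rows 25–135. The knife at (200,150) stays clear. Next I refine these numbers.

Run:
```python
from h import *
c=shot('wrist')
g=c['img']; h=cv2.cvtColor(g,cv2.COLOR_RGB2HSV)
m=(h[...,0]>70)&(h[...,0]<95)&(h[...,1]>120)
m[:,345:]=0
ys,xs=np.where(m); print('cut px',xs.min(),xs.max()+1,ys.min(),ys.max()+1)
print('cutter',ray(c,(xs.min(),ys.min()),.05),ray(c,(xs.min(),ys.max()+1),.05))
print('lip',ray(c,(329,20),.065),ray(c,(335,270),.065))
print('bar',ray(c,(361,30),.099),ray(c,(361,80),.099),ray(c,(360,130),.099))
for p in ([.5165,.345,.0],): go([*p[:2],.10],85.5)
```

```text
cut px 0 345 68 480
cutter [0.306  0.3176 0.05  ] [ 0.184  -0.0531  0.05  ]
lip [0.5457 0.3238 0.065 ] [0.5348 0.1452 0.065 ]
bar [0.563  0.3095 0.099 ] [0.5612 0.2817 0.099 ] [0.5587 0.2521 0.099 ]
row [159.4 -26.8 120.2] [-0.    0.   -0.68] t 10.22
```

Run:
```python
from h import *
c=shot('wrist')
for u in ((319,67),(319,89),(319,111)): print(ray(c,u,.05))
go([.5305,.283,.13],-4)
```

```text
[0.5363 0.2972 0.05  ]
[0.5349 0.2823 0.05  ]
[0.5335 0.2669 0.05  ]
row [98.9 -7.2 90.2] [ 0.   -0.   88.83] t 10.27
```

Request:
move_arm(
  series="30 -7 70 0 0 20;60 -7 70 0 0 40;98 -7 70 0 0 89;98 -7 70 0 0 89;98 -7 70 0 0 89;98 -7 70 0 0 89;98 -7 70 0 0 89;98 -7 70 0 0 89",
  jaw=0.62,
  newtons=8,
)

```text
time: 10.93
position: [0.5306, 0.2825, 0.1502]
tool_rot: [0.971, 0.238, 0.0, -0.0]
ft_force: [0.0, -0.6, -1.3]
grip_width: 0.0461
grip_force: 0.0
```

Run:
```python
from h import *
go([.5305,.2825,.064],-4)
```

```text
row [-0.  -0.1 86.2] [-0.   -0.   31.59] t 10.93
```

Request:
move_arm(
  series="0 0 0 0 0 32;0 0 0 0 0 32;0 0 0 0 0 32;0 0 0 0 0 32;0 0 0 0 0 32;0 0 0 0 0 32;0 0 0 0 0 32",
)

```text
time: 11.52
position: [0.5307, 0.2821, 0.1503]
tool_rot: [0.999, -0.035, 0.0, -0.0]
ft_force: [-0.8, 0.2, 0.2]
grip_width: 0.0541
grip_force: 0.0
```

Run:
```python
from h import *
print(robot.get_obs()['grip_width']);go([.5305,.2825,.063],-4)
```

```text
0.05407310411350159
row [-0.2 -0.3 87.3] [-0.   -0.01  0.02] t 11.52
```

Request:
move_arm(
  series="0 0 35 0 0 0;0 0 60 0 0 0;0 0 75 0 0 0;0 0 83 0 0 0;0 0 87 0 0 0;0 0 87 0 0 0;0 0 87 0 0 0",
)

```text
time: 12.1
position: [0.531, 0.2823, 0.0638]
tool_rot: [0.999, -0.035, 0.0, -0.0]
ft_force: [-0.4, 0.4, 1.0]
grip_width: 0.054
grip_force: 0.2
```

Request:
move_arm(
  series="0 0 0 0 0 0;0 0 0 0 0 0;0 0 0 0 0 0;0 0 0 0 0 0;0 0 0 0 0 0;0 0 0 0 0 0",
  jaw=0,
)

```text
time: 12.6
position: [0.531, 0.2822, 0.0637]
tool_rot: [0.999, -0.035, 0.0, -0.0]
ft_force: [-0.4, -1.2, 2.2]
grip_width: 0.0293
grip_force: 8.1
```

Request:
move_arm(
  series="0 15 0 0 0 0;0 35 0 0 0 0;0 55 0 0 0 0;0 75 0 0 0 0;0 95 0 0 0 0;0 115 0 0 0 0;0 128 0 0 0 0;0 130 0 0 0 0",
)

```text
time: 13.27
position: [0.5213, 0.1501, 0.0637]
tool_rot: [0.999, -0.037, -0.0, 0.0]
ft_force: [-1.7, 0.4, 4.2]
grip_width: 0.0297
grip_force: 8.0
```

Request:
move_arm(
  series="0 3 0 0 0 0;0 5 0 0 0 0;0 6 0 0 0 0;0 6 0 0 0 0",
)

```text
time: 13.6
position: [0.5211, 0.1469, 0.0636]
tool_rot: [0.999, -0.035, 0.0, -0.0]
ft_force: [-1.3, -1.2, 6.7]
grip_width: 0.0297
grip_force: 8.2
```

Request:
move_arm(
  series="0 2 0 0 0 0;0 3 0 0 0 0;0 3 0 0 0 0",
)

```text
time: 13.85
position: [0.5209, 0.1443, 0.0637]
tool_rot: [0.999, -0.035, 0.0, -0.0]
ft_force: [-1.4, -0.1, 6.6]
grip_width: 0.0294
grip_force: 8.6
```

Request:
move_arm(
  series="0 2 0 0 0 0;0 3 0 0 0 0;0 3 0 0 0 0",
)

```text
time: 14.1
position: [0.5209, 0.1436, 0.0636]
tool_rot: [0.999, -0.036, 0.001, -0.002]
ft_force: [-1.1, 10.9, 5.0]
grip_width: 0.03
grip_force: 8.0
```

Request:
move_arm(
  series="0 2 0 0 0 0;0 3 0 0 0 0;0 3 0 0 0 0",
)

```text
time: 14.35
position: [0.5207, 0.142, 0.0636]
tool_rot: [0.999, -0.036, 0.001, -0.003]
ft_force: [-1.3, 16.0, 4.1]
grip_width: 0.0331
grip_force: 8.0
```

The 16 N reading is the end stop, so the cutter is home. I release it and lift.

Request:
move_arm(
  series="0 0 0 0 0 0;0 0 0 0 0 0;0 0 0 0 0 0;0 0 0 0 0 0",
  jaw=0.62,
)

```text
time: 14.68
position: [0.5204, 0.1378, 0.063]
tool_rot: [0.999, -0.035, 0.0, 0.0]
ft_force: [0.2, -0.8, 0.5]
grip_width: 0.0502
grip_force: 0.0
```

Request:
move_arm(
  series="0 0 -20 0 0 0;0 0 -55 0 0 0;0 0 -90 0 0 0;0 0 -120 0 0 0;-10 60 -150 0 0 0;-10 60 -150 0 0 0;-10 60 -150 0 0 0;-10 60 -150 0 0 0",
)

```text
time: 15.35
position: [0.5064, 0.0774, 0.2138]
tool_rot: [0.999, -0.037, 0.001, -0.0]
ft_force: [-0.6, 0.8, -0.2]
grip_width: 0.0542
grip_force: 0.0
```

Run:
```python
from h import *
c=shot('wrist','w4.png')
for t in ['handle_bar','cutter_grip','lid_hinge','film_dispenser']:
    for d in robot.tip_of(c,t)[:1]: print(t,round(d['p'],2),np.round(d['xyz'],4),px(c,d['xyz']))
c=shot('scene'); cv2.imwrite('pics/s4.png',cv2.resize(c['img'][230:380,110:420,::-1],None,fx=2.5,fy=2.5))
go([.561,.2815,.22],86)
```

```text
handle_bar 0.72 [0.5632 0.283  0.0986] [ -2. 179.]
cutter_grip 0.54 [0.5261 0.1443 0.0437] [237. 202.]
lid_hinge 0.65 [0.6322 0.2756 0.0631] [19. 69.]
film_dispenser 0.26 [0.5292 0.1425 0.0465] [238. 199.]
row [  40.9 -205.8   -7.8] [-9.e-02  8.e-02 -9.e+01] t 15.65
```

View pics/w4.png

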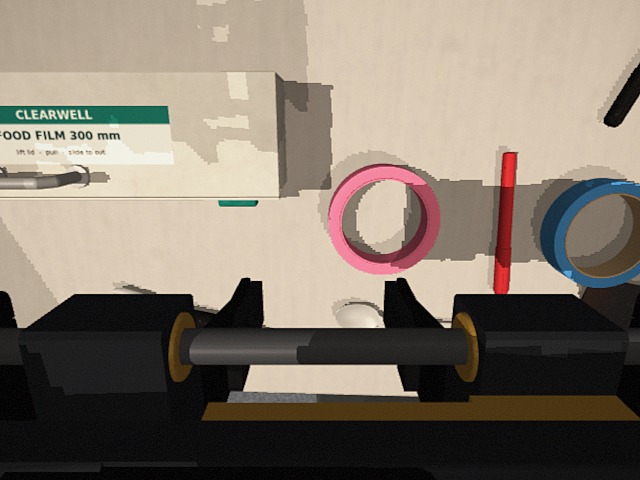

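The wrist view shows the cutter at the right end of the rail at (238,203). The marker lies at (507,222) between the rolls, next to the blue one. Next is the handle.

Request:
move_arm(
  series="42 -206 -8 0 0 -90;42 -206 -8 0 0 -90;42 -206 -8 0 0 -90;42 -206 -8 0 0 -90;42 -206 -8 0 0 -90;42 -206 -8 0 0 -90;42 -206 -8 0 0 -90;42 -206 -8 0 0 -90",
  jaw=0.5,
)

```text
time: 16.32
position: [0.562, 0.2829, 0.22]
tool_rot: [0.892, 0.452, -0.001, -0.0]
ft_force: [-0.3, 0.2, 0.3]
grip_width: 0.0436
grip_force: 0.0
```

Run:
```python
from h import *
go([.562,.2825,.18],86)
```

```text
row [-0.2  0.3 40. ] [ -0.07   0.06 -32.23] t 16.32
```

Request:
move_arm(
  series="0 0 10 0 0 -32;0 0 20 0 0 -32;0 0 30 0 0 -32;0 0 40 0 0 -32;0 0 40 0 0 -32;0 0 40 0 0 -32;0 0 40 0 0 -32",
)

```text
time: 16.9
position: [0.5623, 0.2814, 0.1805]
tool_rot: [0.736, 0.677, -0.0, -0.0]
ft_force: [0.7, 0.2, 0.9]
grip_width: 0.0435
grip_force: 0.0
```

Run:
```python
from h import *
go([.562,.2825,.105],86)
```

```text
row [ 1.1 -0.3 75.5] [-0.06  0.02 -0.82] t 16.9
```

Request:
move_arm(
  series="1 0 30 0 0 -1;1 0 52 0 0 -1;1 0 66 0 0 -1;1 0 73 0 0 -1;1 0 75 0 0 -1;1 0 75 0 0 -1;1 0 75 0 0 -1",
)

```text
time: 17.48
position: [0.5635, 0.2822, 0.1072]
tool_rot: [0.73, 0.683, 0.001, 0.0]
ft_force: [0.2, -0.3, -0.3]
grip_width: 0.0439
grip_force: 0.0
```

Request:
move_arm(
  series="0 0 0 0 0 0;0 0 0 0 0 0;0 0 0 0 0 0;0 0 0 0 0 0;0 0 0 0 0 0;0 0 0 0 0 0;0 0 0 0 0 0;0 0 0 0 0 0",
  jaw=0,
  newtons=12,
)

```text
time: 18.15
position: [0.5602, 0.282, 0.1061]
tool_rot: [0.73, 0.683, -0.002, -0.002]
ft_force: [-4.7, 2.0, 4.1]
grip_width: 0.0073
grip_force: 12.0
```

Request:
move_arm(
  series="0 1 -4 0 0 0;0 5 -12 0 0 0;0 9 -17 0 0 0;0 14 -22 0 0 0;0 19 -26 0 0 0;0 25 -31 0 0 0;0 25 -31 0 0 0;0 25 -31 0 0 0",
  newtons=20,
)

```text
time: 18.82
position: [0.5869, 0.28, 0.1388]
tool_rot: [0.73, 0.683, -0.001, -0.001]
ft_force: [-6.2, 0.7, 4.1]
grip_width: 0.0073
grip_force: 20.0
```

```bash
cat >> h.py <<'E'
def lid():
    P=[]
    for i in range(4):
        c=shot('scene') # lets 0.05 s pass
        P.append(robot.get_obs()['position'])
    p=np.mean(P,0); d=p-np.array([.5602,.282,.1061]); X=d@[.9976,-.0698,0]*1000; Z=d[2]*1000
    print('p',p.round(4),'along',round(X,1),'up',round(Z,1),'lid from X',np.degrees(np.arcsin((-71.5+X)/79.6)+np.arctan2(71.5,35)).round(1), robot.get_obs()['ft_force'],robot.get_obs()['grip_width'])
    return c
E
python3 -c "
from h import *
lid()"
```

```text
p [0.5868 0.28   0.1387] along 26.6 up 32.6 lid from X 29.6 [-6.32826947  1.18897889  4.06004269] 0.0071788207161030465
```

Request:
move_arm(
  series="0 5 -3 0 0 0;0 10 -6 0 0 0;0 15 -8 0 0 0;0 20 -10 0 0 0;0 25 -11 0 0 0;0 30 -12 0 0 0;0 35 -13 0 0 0;0 35 -13 0 0 0",
)

```text
time: 19.68
position: [0.6239, 0.2773, 0.1529]
tool_rot: [0.73, 0.683, 0.001, 0.001]
ft_force: [-4.1, -0.7, 6.1]
grip_width: 0.0072
grip_force: 20.0
```

```bash
python3 -c "
from h import *
c=lid()
cv2.imwrite('pics/s5.png',cv2.resize(c['img'][200:380,110:430,::-1],None,fx=2.5,fy=2.5))
for t in ('handle_bar','lid_handle'):
  for d in robot.tip_of(c,t)[:2]: print(t,d)
"
```

```text
p [0.6239 0.2773 0.1528] along 63.9 up 46.7 lid from X 58.4 [-4.49155058 -0.3650913   6.00604156] 0.007119251306867156
handle_bar {'xyz': [0.5793, 0.2821, 0.0022], 'p': 0.65}
handle_bar {'xyz': [0.6279, 0.2746, 0.142], 'p': 0.56}
lid_handle {'xyz': [0.59, 0.2789, 0.124], 'p': 0.47}
```

View pics/s5.png

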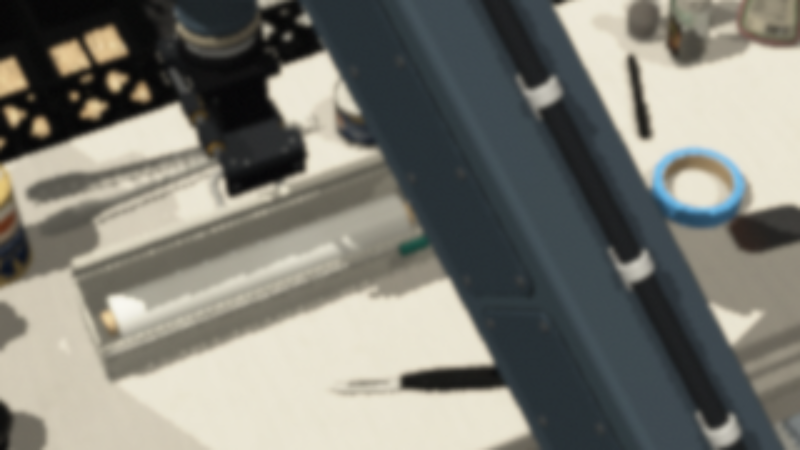

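The picture shows the lid held open with the gripper on the handle at about 58°, and the cutter at (412,243). I close the last 1.5°.

Request:
move_arm(
  series="0 1 0 0 0 0;0 2 0 0 0 0;0 2 0 0 0 0;0 2 0 0 0 0",
)

```text
time: 20.32
position: [0.6254, 0.2772, 0.1529]
tool_rot: [0.73, 0.683, 0.0, 0.001]
ft_force: [-4.9, -0.8, 5.8]
grip_width: 0.0068
grip_force: 20.0
```

```bash
python3 -c "
from h import *
lid()
c=shot('top')
for t in ('red_marker','tape_roll','cutter_grip'):
  for d in robot.tip_of(c,t)[:2]: print(t,d)
"
```

```text
p [0.6254 0.2772 0.1529] along 65.4 up 46.8 lid from X 59.5 [-4.0489565  -0.7781728   6.31012848] 0.007042874458088638
red_marker {'xyz': [0.4788, -0.0819, 0.0023], 'p': 0.61}
tape_roll {'xyz': [0.4667, -0.1681, 0.0011], 'p': 0.71}
cutter_grip {'xyz': [0.5277, 0.1408, 0.0407], 'p': 0.55}
```

Request:
move_arm(
  series="0 0.7 0 0 0 0;0 0.7 0 0 0 0;0 0.7 0 0 0 0;0 0.7 0 0 0 0",
)

```text
time: 21.05
position: [0.626, 0.2772, 0.1529]
tool_rot: [0.73, 0.683, 0.0, 0.001]
ft_force: [-5.1, -1.0, 6.8]
grip_width: 0.007
grip_force: 20.0
```

```bash
python3 -c "
from h import *
lid(); print(robot.hand_in())"
```

```text
p [0.626  0.2771 0.1529] along 66.0 up 46.8 lid from X 59.9 [-5.42033646 -1.56627183  6.5738868 ] 0.007079669350819763
the job is handed in; nothing more can be done
None
```

I handed the job in at about 21 s: the marker lies on the table beside the blue tape, the cutter is home against its right-hand stop, and the lid is held by its handle at about 60° (59.9° worked out from the arm's position).

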